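# Hang the S-hook in the yellow scraper

### The arm

A 7-joint arm with a two-finger parallel gripper is mounted at the origin on the work surface. World frame = base frame: x ahead of the robot, y to its left, z up, the work surface at z = 0. Lengths are in m, angles in rad, forces in N, time in s.
With the tool pointing down it reaches from about 0.425 to 0.875 m from the base axis. Payload 8.4 kg.
Tool frame: the origin (TCP) lies midway between the tips of the shut fingers; the grasp point (between the pads) lies manip.grip_depth behind it (manip.grip_depth is the distance from the TCP to the grasp point, in m); z points along the fingers, y is the direction in which the jaws open and shut (so a half turn about z gives the same grasp; the last joint's range is limited). The gripper opens to 85 mm and grips with 20 to 120 N. Pads are 22 mm wide; open, the fingers measure 114 mm over their backs; the gripper's body (76 mm by 85 mm) begins 54 mm behind the grasp point. The pads swing forward as they close: fully open they stand 13 mm farther back than shut.
Start: joints at [-1.272, 0.333, 0.04, 1.465, -0.013, 1.343, -0.059], TCP at [0.252, 0.599, 0.231] pointing down, gripper open.
Joint ranges: [-2.58, 2.58], [-0.38, 2.09], [-1.3, 1.39], [0.25, 2.4], [-1.5, 4.64], [0.08, 2.09], [-2.65, 2.65]. Speed limits (rad/s): [2.22, 2.22, 2.79, 2.79, 3.14, 3.14, 3.14].

### API

Orientations are given as a unit quaternion [x, y, z, w].
In Python, from rig import manip gives the robot as it stands.
- The arm moves only by the tool step_arm, never from a script. Its argument "targets" is a list of rows, each a list of 2 entries, a list of its own where there are three numbers: the shift along the tool's x, y, z in m, then the turn about the tool's z in degrees. A call has 1 to 12 rows; each row shifts and turns the commanded pose from where the row before left it, along the tool's axes as they then stand; what a row does not reach is not made up. A row lasts 1/12 s, in which the tool goes at most 41.7 mm and 7.16 degrees, less where a joint would pass 70% of its speed; a pose out of reach is approached as far as the arm can. A call is refused whole if a number of a shift passes 0.0417 or a number of a turn 7.16, either way. A call with a gripper value outside its range is refused whole. "grip" is the opening in per cent of the stroke, from 0 (shut) to 100 (fully open), set as the call begins (left out, the last holds). The fingers move at their own pace and stop on an object; "newtons" is the grip in N (left out, the last holds). Time passes only in rows, so rows that do not move let the fingers close. It gives the time, the measured TCP pose, the force and the opening at its end, in the units of the state.
- manip.sense(): the state, without advancing time (a new reading comes with each control period).
- manip.read_camera(name): name is "side" or "top"; returns the picture (400x640x3 uint8, red, green, blue); there is no depth.
- manip.camera_info(name): a dict with "intrinsics" (3x3 intrinsics, pixels), "view" (4x4, takes a point from world to camera coordinates). Camera axes: x right, y down, z forward; pixel columns grow to the right and rows downward; lengths in m; the calibration is good to about 2 mm. A picture is of the moment at which its call begins. camera_info takes no time and is no camera call.
- manip.job_done(): hands the job in, once; it reports no verdict.
The state is a dict: "time_s": time; "qpos": joint angles; "joint_velocities": joint speeds; "effort": joint torques, N m; "ee_pos": TCP position; "orientation": TCP orientation; "force": force on the tool from outside, world axes, zero at the start; "ft_torque": the same for the moment, N m; "gripper_width": finger opening in m.
Only numpy, scipy, OpenCV 4.12 (cv2) and the standard library are available. Lean on these libraries where they do the work, as an engineer would, in place of code of your own. Each camera call takes 0.05 s, during which the arm holds its last target.

### The job

Lift the S-hook with the orange grip out of its green holder, lower its short point down through the hole in the handle of the yellow scraper, with the long spine outside the handle's end, and let go so that the hook hangs freely by its upper bend. Keep hold of it until the point is through the hole. Leave the sample can standing where it is.

Things in the scene. Friction and masses are not known exactly. Their poses are not given: they have to be found in the camera images.
- s_hook: Upright S-hook, 7 mm steel wire, 0.11 kg, leaning up to 5 deg sideways in the slot of a fixed green block 61 mm tall: its lowest 42 mm are in the slot, so lift straight up 50 mm first. Origin: inside of the upper bend, 107 mm above the bench. z up; the S lies in x-z. Orange grip on top: 30 (x) x 16 (y) x 40 mm tall, centred 25 mm above the origin; grasp from above across the 16 mm.
- hook_point (a point): End of the hook's short downward point, at (20, 0, -46) mm in the hook's frame (same axes). The upper bend is a half circle of 20 mm radius to the wire's centre; the straight spine goes down at x = -20 mm, and the lower bend turns away from the point to x = -60 mm, its bottom 94 mm below the hook's origin.
- scraper_yellow: Level scraper, flat yellow handle 46 mm wide, 6 thick; blade fixed in a rack (bar from x = 130 mm, 25 mm above the handle) with red and blue ones 100 mm apart. Origin: centre of its 28 mm through hole, on the top face, 150 mm above the bench; x runs to the blade, z up. The free end is at x = -23 mm, facing the robot. The hook hangs on the strip by the end, x axes alike, leaning up to 30 deg.
- sample_can: Bystander: a closed steel sample can with a paper label, 72 mm across, 95 mm tall, loose on the bench. Origin: centre of its underside, z up.
Not all that is in view belongs to the job. What is shaped like the s_hook but blue, purple or turquoise is not meant.

How it is judged:
By the outcome, as a careful person would: the job done as asked, in the order asked, and still so for the second after the job is handed in, with the robot touching nothing.
It also fails if it takes over 45 s, if anything falls off the work surface, if the arm or the gripper's body presses on something with over 40 N, if the wrist force passes 120 N, or if a joint passes its speed limit or range.

## Working session

There is one attempt and no reset: what is moved stays moved. The work goes in short steps, Python scripts to look and compute and a tool call to move; the robot and the scene stay as the last step left them, time stands still between calls to the robot, and variables do not carry over. Pictures are saved under pics/ and viewed, and the job is handed in when it is done.

Besides the shell and the picture viewer there is one more tool, called after "Emit:" as name(argument=value, ...) on one line, values as JSON. step_arm: Moves the arm, as the interface text tells. Its arguments: {"type":"object","properties":{"targets":{"type":"array","items":{"type":"array"}},"grip":{"type":"number"},"newtons":{"type":"number"}},"required":["targets"]}

```bash
mkdir -p pics
python3 - <<'E'
from rig import manip
import cv2
print(manip.sense(), manip.grip_depth)
for n in("side","top"):
    im=manip.read_camera(n); cv2.imwrite(f"pics/{n}0.png",im[:,:,::-1]); print(n,manip.camera_info(n))
E
```

```text
{'time_s': 0.0, 'qpos': array([-1.27218907,  0.333897  ,  0.03987071,  1.46625565, -0.01336642,
        1.34331153, -0.05852933]), 'joint_velocities': array([-0.00036283,  0.00135037,  0.00108177, -0.00113835,  0.00160214,
       -0.00069449, -0.00024043]), 'effort': array([ 1.98534610e-03, -6.58517861e+01,  1.36628989e+00, -4.05577111e+01,
        1.66674424e-02,  1.19268676e-02, -6.30023897e-05]), 'ee_pos': array([0.25166868, 0.59881141, 0.23043787]), 'orientation': array([ 1.97612191e-01,  9.80279948e-01, -7.98118923e-04, -8.93385088e-05]), 'force': array([-0.50539452, -0.36689101,  0.31545675]), 'ft_torque': array([-0.02177908,  0.02472337, -0.01446313]), 'gripper_width': 0.08544840472679714} 0.0187
side {'intrinsics': array([[424.16810111,   0.        , 319.72740105],
       [  0.        , 424.16810111, 203.88004668],
       [  0.        ,   0.        ,   1.        ]]), 'view': array([[ 0.93920476, -0.34302553, -0.01509658, -0.53793964],
       [-0.22315039, -0.57638925, -0.78611662,  0.1303458 ],
       [ 0.26095657,  0.74169328, -0.6178938 ,  1.10884836],
       [ 0.        ,  0.        ,  0.        ,  1.        ]])}
top {'intrinsics': array([[440.01388356,   0.        , 323.3989366 ],
       [  0.        , 440.01388356, 199.13804165],
       [  0.        ,   0.        ,   1.        ]]), 'view': array([[ 0.01753654, -0.99984003, -0.00351903, -0.1282069 ],
       [-0.99865592, -0.01734387, -0.04884194,  0.50627398],
       [ 0.04877309,  0.00437082, -0.99880032,  1.44599776],
       [ 0.        ,  0.        ,  0.        ,  1.        ]])}
```

View pics/side0.png

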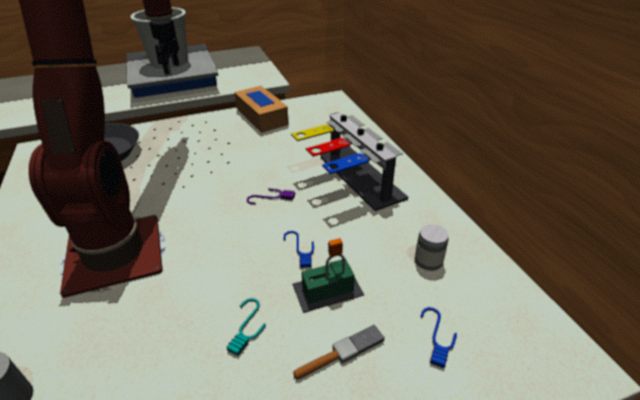

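View pics/top0.png

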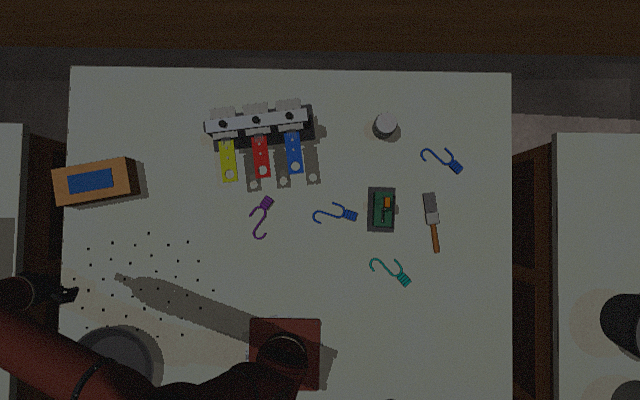

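The side view shows the orange grip at (335,246) in the green block, the yellow scraper at (313,132), and the can at (432,247). The top view shows the orange grip at (387,203), the yellow handle at (229,160), and the can at (386,124). The other hooks are blue (300,248; 440,337), purple (270,196) and turquoise (246,326), all lying flat. The only upright hook with an orange grip is the one in the green block. I'll confirm that with an enlarged crop.

```bash
cat > h.py <<'E'
from rig import manip
import cv2,numpy as np
I={n:manip.camera_info(n) for n in("side","top")}
def ray(n,u,v):
    K,V=I[n]["intrinsics"],I[n]["view"]; R,t=V[:3,:3],V[:3,3]
    d=R.T@np.linalg.inv(K)@np.array([u,v,1.]); return -R.T@t,d/np.linalg.norm(d)
def onz(n,u,v,z):
    o,d=ray(n,u,v); return o+d*(z-o[2])/d[2]
def tri(a,b):
    o1,d1=ray("side",*a);o2,d2=ray("top",*b)
    A=np.stack([d1,-d2],1); s=np.linalg.lstsq(A,o2-o1,rcond=None)[0]
    p,q=o1+s[0]*d1,o2+s[1]*d2; return (p+q)/2,np.linalg.norm(p-q)
def pj(n,p):
    K,V=I[n]["intrinsics"],I[n]["view"]; c=K@(V[:3,:3]@np.array(p)+V[:3,3]); return c[:2]/c[2]
E
python3 - <<'E'
from h import *
s=cv2.imread("pics/side0.png");t=cv2.imread("pics/top0.png")
t=cv2.convertScaleAbs(t,alpha=1.8)
def c(im,u,v,w,h,k=8): return cv2.resize(im[v:v+h,u:u+w],None,fx=k,fy=k,interpolation=cv2.INTER_CUBIC)
a=np.hstack([c(s,285,230,50*2-20,70,5),c(t,355,170,80,70,5)])
b=np.hstack([c(s,280,105,80,50,5),c(t,195,130,80,50,5)])
cv2.imwrite("pics/crop0.png",np.vstack([a,b])[:600])
for n in("side","top"):
    im=cv2.imread(f"pics/{n}0.png");hsv=cv2.cvtColor(im,cv2.COLOR_BGR2HSV)
    for nm,lo,hi in(("orange",(5,190,90),(16,255,255)),("yellow",(22,150,60),(34,255,255)),("green",(60,80,20),(90,255,140))):
        m=cv2.inRange(hsv,lo,hi);N,l,st,ce=cv2.connectedComponentsWithStats(m)
        for i in range(1,N):
            if st[i,4]>25: print(n,nm,st[i],ce[i].round(1))
E
```

```text
side orange [329 239  12   7  57] [334.6 242.2]
side orange [295 351  42  25 197] [316.  363.3]
side yellow [292 125  42  15 266] [313.9 131.4]
side green [ 302  260   52   44 1496] [327.9 281.2]
side green [239 299  21  36 107] [248.5 312.8]
side green [227 324  38  31 243] [241.  342.4]
top yellow [218 140  20  42 471] [227.6 160.7]
top green [373 192  20  35 490] [382.  209.7]
top green [369 258  42  29 220] [394.2 272.2]
```

View pics/crop0.png

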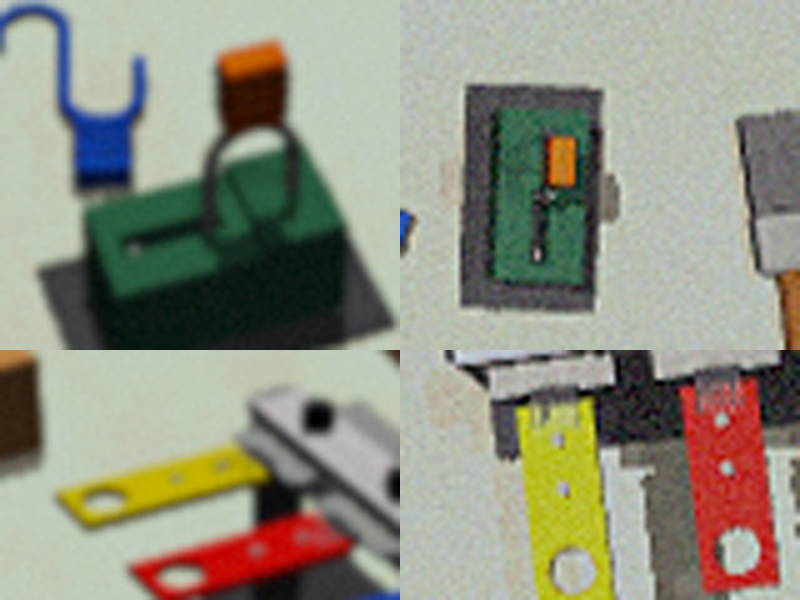

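Run:
```python
from h import *
def mask(n,lo,hi,roi,k=6):
    im=cv2.imread(f"pics/{n}0.png"); u,v,w,h=roi
    im=cv2.resize(im[v:v+h,u:u+w],None,fx=k,fy=k,interpolation=cv2.INTER_CUBIC)
    m=cv2.inRange(cv2.cvtColor(im,cv2.COLOR_BGR2HSV),lo,hi)
    f=lambda p:(np.asarray(p,float)+.5)/k-.5+np.array([u,v]); return m,f
# grip top
for n,roi,lo in(("top",(370,190,30,25),(4,150,75)),("side",(322,232,26,30),(4,150,120))):
    m,f=mask(n,lo,(20,255,255),roi)
    c=max(cv2.findContours(m,0,2)[0],key=cv2.contourArea); r=cv2.minAreaRect(c); b=f(cv2.boxPoints(r))
    w=np.array([onz(n,*p,.152) for p in b]); print(n,"griptop",b.round(1).tolist(),w.round(4).tolist(),w.mean(0).round(4))
    print([np.linalg.norm(w[i]-w[i-1]).round(4) for i in range(4)])
# yellow + hole
for n,roi,lo in(("top",(210,132,36,56),(20,130,50)),("side",(285,118,55,28),(20,120,60))):
    m,f=mask(n,lo,(36,255,255),roi)
    cs,h=cv2.findContours(m,cv2.RETR_CCOMP,2)
    for c,hh in zip(cs,h[0]):
        a=cv2.contourArea(c)
        if a<150: continue
        if hh[3]<0:
            b=f(cv2.boxPoints(cv2.minAreaRect(c))); 
            w=np.array([onz(n,*p,.150) for p in b]); print(n,"handle",w.round(4).tolist())
            e=[w[(i+1)%4]-w[i] for i in range(4)]
            for q in e: print("   ",np.linalg.norm(q).round(4),np.degrees(np.arctan2(q[1],q[0])).round(1))
        else:
            w=np.array([onz(n,*p,.150) for p in f(c[:,0])]);w2,wr=cv2.minEnclosingCircle(w[:,:2].astype(np.float32))
            e=cv2.fitEllipse(c) if len(c)>5 else None
            print(n,"hole px",f(e[0]),onz(n,*f(e[0]),.150).round(4),"area",a/36,"r",round(wr,4))
# block top z=.061
m,f=mask("top",(55,60,20),(95,255,255),(365,185,35,50))
c=max(cv2.findContours(cv2.morphologyEx(m,3,np.ones((25,25))),0,2)[0],key=cv2.contourArea)
w=np.array([onz("top",*p,.061) for p in f(cv2.boxPoints(cv2.minAreaRect(c)))]);print("block",w.round(4).tolist())
for i in range(4):
    q=w[(i+1)%4]-w[i];print(np.linalg.norm(q).round(4),np.degrees(np.arctan2(q[1],q[0])).round(1))
im=cv2.imread("pics/top0.png");hs=cv2.imread("pics/side0.png")
print("can guess",onz("top",386,119,.095))
```

```text
top griptop [[384.4, 197.1], [389.4, 197.1], [389.4, 206.4], [384.4, 206.4]] [[0.5109, -0.3026, 0.152], [0.5112, -0.3175, 0.152], [0.4832, -0.3178, 0.152], [0.483, -0.3029, 0.152]] [ 0.4971 -0.3102  0.152 ]
[np.float64(0.028), np.float64(0.015), np.float64(0.028), np.float64(0.015)]
side griptop [[328.0, 240.8], [340.4, 237.8], [341.5, 242.6], [329.2, 245.6]] [[0.4824, -0.3059, 0.152], [0.5109, -0.3068, 0.152], [0.5075, -0.3217, 0.152], [0.4794, -0.3208, 0.152]] [ 0.4951 -0.3138  0.152 ]
[np.float64(0.0151), np.float64(0.0285), np.float64(0.0153), np.float64(0.0281)]
top handle [[0.6727, 0.2037, 0.15], [0.6793, 0.1561, 0.15], [0.5541, 0.1375, 0.15], [0.5475, 0.185, 0.15]]
    0.0481 -82.1
    0.1266 -171.6
    0.0479 97.9
    0.1266 8.5
top hole px [229.11523819 173.70386759] [0.5734 0.1652 0.15  ] area 72.93055555555556 r 0.0157
top hole px [227.08527247 157.21812439] [0.6232 0.1728 0.15  ] area 8.23611111111111 r 0.0052
top hole px [225.93200048 147.30314509] [0.6533 0.1771 0.15  ] area 9.444444444444445 r 0.0058
side handle [[0.5503, 0.1893, 0.15], [0.6914, 0.2045, 0.15], [0.6763, 0.1473, 0.15], [0.5404, 0.1345, 0.15]]
    0.1419 6.1
    0.0592 -104.8
    0.1365 -174.7
    0.0556 79.7
side hole px [300.46899668 134.94302241] [0.5724 0.1626 0.15  ] area 27.01388888888889 r 0.014
block [[0.4216, -0.2749, 0.061], [0.536, -0.2761, 0.061], [0.5356, -0.3435, 0.061], [0.4213, -0.3421, 0.061]]
0.1143 -0.6
0.0674 -90.3
0.1143 179.3
0.0671 89.7
can guess [ 0.76065817 -0.31255927  0.095     ]
```

Emit:
step_arm(targets=[[[-0.032,-0.0227,0],0],[[-0.032,-0.0227,0],0],[[-0.032,-0.0227,0],0],[[-0.032,-0.0227,0],0],[[-0.032,-0.0227,0],0],[[-0.032,-0.0227,0],0],[[-0.032,-0.0227,0],0],[[-0.032,-0.0227,0],0],[[-0.032,-0.0227,0],0],[[-0.032,-0.0227,0],0],[[-0.032,-0.0227,0],0],[[-0.032,-0.0227,0],0]], grip=100)

```text
time_s: 1.1
ee_pos: [0.5008, 0.1974, 0.2312]
orientation: [0.198, 0.98, -0.0, -0.0]
force: [0.1, 0.5, 0.4]
gripper_width: 0.085
```

Emit:
step_arm(targets=[[[0,0,0],-5.6],[[0,0,0],-5.6],[[0,0,0],-5.6],[[0,0,0],-5.5],[[0,0,0],0]])

```text
time_s: 1.52
ee_pos: [0.5001, 0.1991, 0.231]
orientation: [0.002, 1.0, -0.0, -0.0]
force: [-0.1, 0.3, -0.0]
gripper_width: 0.0852
```

```bash
cat >> h.py <<'E'
from scipy.spatial.transform import Rotation as Ro
def plan(p,yaw_y):
    s=manip.sense();R=Ro.from_quat(s["orientation"]).as_matrix()
    y=np.degrees(np.arctan2(R[1,1],R[0,1]))
    print("t",s["time_s"],"tcp",s["ee_pos"].round(4),"yaw_y",y.round(2),"tilt",R[:,2].round(4),"F",s["force"].round(1),"w",s["gripper_width"].round(4))
    print("tool shift",(R.T@(np.array(p)-s["ee_pos"])).round(4),"turn",round(y-yaw_y,2))
E
python3 -c "
from h import *
plan((.496,-.312,.22),89.5)"
```

```text
Traceback (most recent call last):
  File "h.py", line 19, in plan
    print("t",s["time_s"],"tcp",s["ee_pos"].round(4),"yaw_y",y.round(2),"tilt",R[:,2].round(4),"F",s["force"].round(1),"w",s["gripper_width"].round(4))
                                                                                                                           ^^^^^^^^^^^^^^^^^^^^^^^^
AttributeError: 'float' object has no attribute 'round'
```

Emit:
step_arm(targets=[[[0.0003,-0.039,0],0],[[0.0003,-0.039,0],0],[[0.0003,-0.039,0],0],[[0.0003,-0.039,0],0],[[0.0003,-0.039,0],0],[[0.0003,-0.039,0],0],[[0.0003,-0.039,0],0],[[0.0003,-0.039,0],0],[[0.0003,-0.039,0],0],[[0.0003,-0.039,0],0],[[0.0003,-0.039,0],0],[[0.0003,-0.039,0],0]])

```text
time_s: 2.52
ee_pos: [0.4923, -0.2703, 0.2315]
orientation: [0.006, 1.0, 0.0, 0.0]
force: [0.7, -0.2, -0.4]
gripper_width: 0.0853
```

Emit:
step_arm(targets=[[[0,-0.0215,0],0.5],[[0,-0.0215,0],0],[[0,0,0],0],[[0,0,0],0]])

```text
time_s: 2.85
ee_pos: [0.4915, -0.3126, 0.231]
orientation: [0.011, 1.0, -0.0, -0.001]
force: [0.1, -0.0, 0.6]
gripper_width: 0.0856
```

```bash
sed -i 's/s\["gripper_width"\].round(4)/round(float(s["gripper_width"]),4)/' h.py
python3 -c "
from h import *
plan((.496,-.312,.117),89.5)
for n in ('side','top'): cv2.imwrite(f'pics/{n}1.png',manip.read_camera(n)[:,:,::-1])
a=cv2.imread('pics/side1.png')[150:290,270:410];b=cv2.imread('pics/top1.png')[150:290,320:460]
cv2.imwrite('pics/c1.png',cv2.resize(np.hstack([a,cv2.convertScaleAbs(b,alpha=1.8)]),None,fx=2.8,fy=2.8))"
```

```text
t 2.85 tcp [ 0.4915 -0.3126  0.231 ] yaw_y 88.71 tilt [-1.1e-03 -4.0e-04 -1.0e+00] F [ 0.1 -0.   0.6] w 0.0856
tool shift [-0.0046  0.0008  0.114 ] turn -0.79
```

View pics/c1.png

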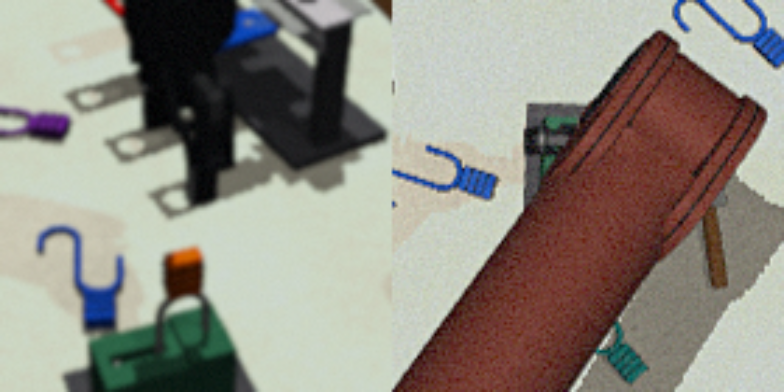

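The gripper hangs directly over the orange grip, which is at about (336,247) in the side image, and the jaws straddle it. I'll descend now.

Emit:
step_arm(targets=[[[-0.0023,0.0004,0.015],-0.8],[[-0.0023,0.0004,0.015],0],[[0,0,0.015],0],[[0,0,0.015],0],[[0,0,0.015],0],[[0,0,0.015],0],[[0,0,0.014],0],[[0,0,0.01],0],[[0,0,0],0],[[0,0,0],0]])

```text
time_s: 3.78
ee_pos: [0.4969, -0.31, 0.1173]
orientation: [0.001, 1.0, 0.0, -0.0]
force: [-0.0, -0.4, 0.4]
gripper_width: 0.0852
```

```bash
python3 -c "
from h import *
plan((.496,-.312,.117),89.5)
for n in ('side',): cv2.imwrite(f'pics/{n}2.png',manip.read_camera(n)[:,:,::-1])
a=cv2.imread('pics/side2.png')[190:310,270:410]
cv2.imwrite('pics/c2.png',cv2.resize(a,None,fx=4,fy=4))"
```

```text
t 3.7833 tcp [ 0.4969 -0.31    0.1173] yaw_y 89.85 tilt [-5.e-04  4.e-04 -1.e+00] F [-0.  -0.4  0.4] w 0.0852
tool shift [ 0.0009 -0.002   0.0003] turn 0.35
```

View pics/c2.png

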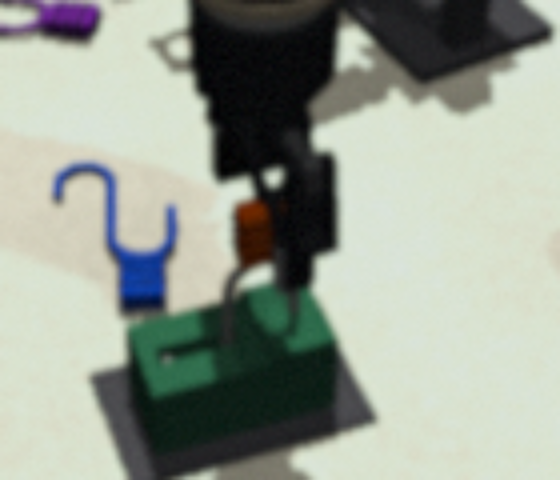

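The grip stands between the fingers, with its visible part at about (333,248) in the side image. Closing now.

Emit:
step_arm(targets=[[[0.001,-0.0015,0],0],[[0,0,0],0],[[0,0,0],0],[[0,0,0],0],[[0,0,0],0],[[0,0,0],0],[[0,0,0],0],[[0,0,0],0],[[0,0,0],0],[[0,0,0],0]], grip=0, newtons=60)

```text
time_s: 4.67
ee_pos: [0.4958, -0.3125, 0.1175]
orientation: [0.002, 1.0, -0.0, 0.0]
force: [-0.8, -0.3, 2.2]
gripper_width: 0.015
```

Emit:
step_arm(targets=[[[0,0,-0.005],0],[[0,0,-0.008],0],[[0,0,-0.01],0],[[0,0,-0.01],0],[[0,0,-0.01],0],[[0,0,-0.01],0],[[0,0,-0.01],0],[[0,0,-0.005],0],[[0,0,0],0]])

```text
time_s: 5.42
ee_pos: [0.4963, -0.3128, 0.1869]
orientation: [0.002, 1.0, -0.0, 0.001]
force: [-0.1, -0.3, -0.8]
gripper_width: 0.0152
```

```bash
python3 -c "
from h import *
plan((.496,-.312,.117),89.5)
for n in ('side','top'): cv2.imwrite(f'pics/{n}3.png',manip.read_camera(n)[:,:,::-1])
a=cv2.imread('pics/side3.png')[170:310,270:410]
cv2.imwrite('pics/c3.png',cv2.resize(a,None,fx=4,fy=4))"
```

```text
t 5.4167 tcp [ 0.4963 -0.3128  0.1869] yaw_y 89.81 tilt [ 2.e-03 -7.e-04 -1.e+00] F [-0.1 -0.3 -0.8] w 0.0152
tool shift [0.0004 0.0008 0.0699] turn 0.31
```

View pics/c3.png

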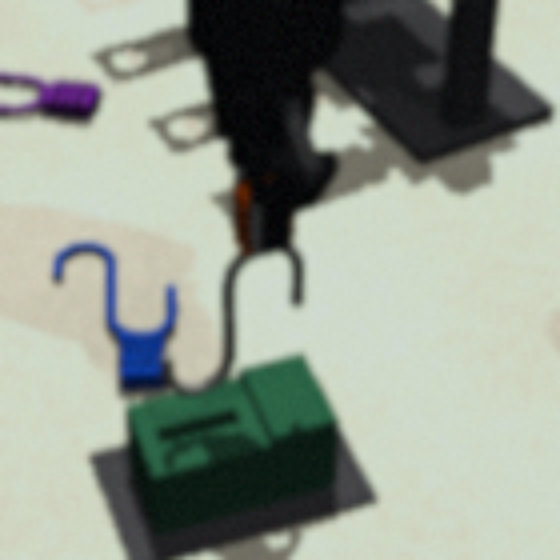

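```bash
python3 -c "
from h import *
o=np.array([.4963,-.3128,.1764])
for d in((.02,0,-.046),(-.04,0,-.094),(0,0,.0035),(-.02,0,-.04),(-.02,0,-.02),(.02,0,-.02)): print(d,pj('side',o+d).round(1),((pj('side',o+d)-[270,170])*4).round(0))
# back-project measured pixels on plane y=-.3128
for u,v in((344.5,246),(327.2,243)):
    a,d=ray('side',u,v);print((a+d*(-.3128-a[1])/d[1]).round(4))
"
```

```text
(0.02, 0, -0.046) [343.6 246.2] [294. 305.]
(-0.04, 0, -0.094) [318.2 268.5] [193. 394.]
(0, 0, 0.0035) [335.3 231.6] [261. 246.]
(-0.02, 0, -0.04) [326.5 248.8] [226. 315.]
(-0.02, 0, -0.02) [326.5 242.1] [226. 288.]
(0.02, 0, -0.02) [343.8 237.5] [295. 270.]
[ 0.5185 -0.3128  0.1303]
[ 0.478  -0.3128  0.1531]
```

The hook came out cleanly. In the side image the point tip is at (344.5,246), where I predicted (343.6,246), so it hangs straight in the grip. Moving to the scraper now.

Emit:
step_arm(targets=[[[0,0,-0.016],0],[[0,0,-0.016],0],[[0,0,-0.016],0],[[-0.0045,0.02,0],0],[[-0.0045,0.037,0],0],[[-0.0045,0.037,0],0],[[-0.0045,0.037,0],0],[[-0.0045,0.037,0],0],[[-0.0045,0.037,0],0],[[-0.0045,0.037,0],0],[[-0.0045,0.037,0],0],[[-0.0045,0.037,0],0]])

```text
time_s: 6.52
ee_pos: [0.5368, 0.0053, 0.2327]
orientation: [0.002, 1.0, 0.0, -0.0]
force: [0.5, -0.7, -0.1]
gripper_width: 0.0148
```

Emit:
step_arm(targets=[[[0,0.035,0],0],[[0,0.035,0],0],[[0,0.03,0],0],[[0,0.02,0],0],[[0,0.01,0],-4.3],[[0,0,0],-4.3],[[0,0,0],0],[[0,0,0],0]])

```text
time_s: 7.18
ee_pos: [0.5375, 0.1331, 0.2327]
orientation: [-0.072, 0.997, -0.0, -0.001]
force: [-0.2, -0.3, -1.4]
gripper_width: 0.0149
```

```bash
python3 -c "
from h import *
plan((.552,.161,.235),98.4)"
```

```text
t 7.1833 tcp [0.5375 0.1331 0.2327] yaw_y 98.26 tilt [-1.e-03 -8.e-04 -1.e+00] F [-0.2 -0.3 -1.4] w 0.0149
tool shift [-0.0184  0.0255 -0.0024] turn -0.14
```

Emit:
step_arm(targets=[[[-0.006,0.0085,-0.001],0],[[-0.006,0.0085,-0.001],0],[[-0.006,0.0085,0],0],[[0,0,0],0],[[0,0,0],0],[[0,0,0],0]])

```text
time_s: 7.68
ee_pos: [0.5518, 0.1611, 0.2351]
orientation: [-0.073, 0.997, -0.0, -0.0]
force: [0.2, -0.9, -1.1]
gripper_width: 0.0152
```

```bash
python3 -c "
from h import *
plan((.552,.161,.235),98.4)
for n in ('side','top'): cv2.imwrite(f'pics/{n}4.png',manip.read_camera(n)[:,:,::-1])
a=cv2.imread('pics/side4.png')[70:190,240:370];b=cv2.convertScaleAbs(cv2.imread('pics/top4.png'),alpha=1.8)[110:230,180:310]
cv2.imwrite('pics/c4.png',cv2.resize(np.vstack([a]),None,fx=5,fy=5,interpolation=2))
cv2.imwrite('pics/c4b.png',cv2.resize(b,None,fx=5,fy=5,interpolation=2))
s=manip.sense();u=np.array([.989,.146,0]);o=s['ee_pos']+.0015*u+[0,0,-.0105]
for dx,dz in((.02,-.046),(-.02,-.04),(-.04,-.094)):print(dx,dz,(pj('side',o+u*dx+[0,0,dz])-[240,70])*5)
"
```

```text
t 7.6833 tcp [0.5518 0.1611 0.2351] yaw_y 98.39 tilt [-3.e-04 -6.e-04 -1.e+00] F [ 0.2 -0.9 -1.1] w 0.0152
tool shift [-0.0002 -0.0002  0.0001] turn -0.01
0.02 -0.046 [300.51041036 280.88310924]
-0.02 -0.04 [239.33021687 287.85592603]
-0.04 -0.094 [214.74600796 376.25069108]
```

View pics/c4.png

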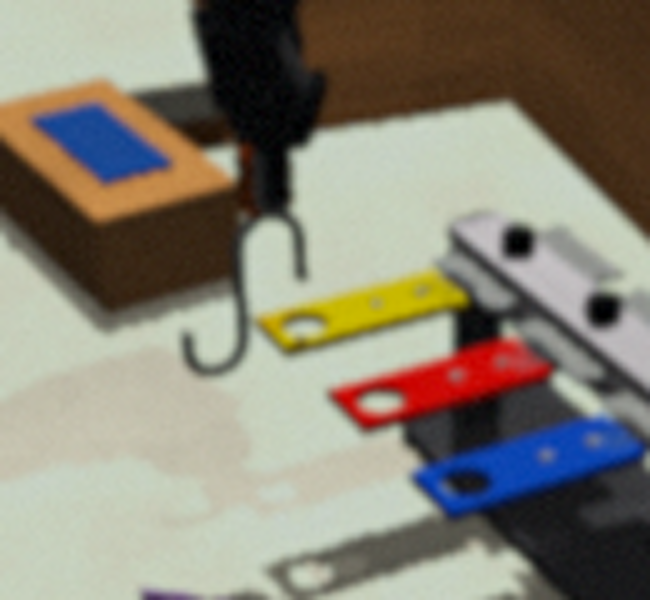

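View pics/c4b.png

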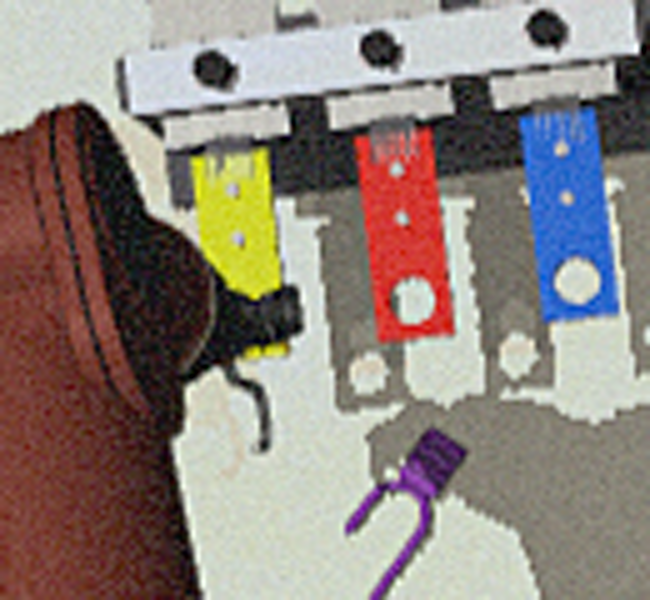

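```bash
python3 -c "
from h import *
s=manip.sense();u=np.array([.989,.146,0]);o=s['ee_pos']+.0015*u+[0,0,-.0105]
for dx,dz in((-.02,-.04),(-.02,-.074),(-.04,-.09),(-.06,-.07)):print('top',dx,dz,((pj('top',o+u*dx+[0,0,dz])-[180,110])*5).round(0),'side',((pj('side',o+u*dx+[0,0,dz])-[240,70])*5).round(0))
p=o+u*.02;p[2]=.15;print('tip at hole', p.round(4),pj('side',p),'side hole 300.5,134.9; top',pj('top',p),'229.1,173.7')
"
```

```text
top -0.02 -0.04 [243. 380.] side [239. 288.]
top -0.02 -0.074 [255. 385.] side [243. 339.]
top -0.04 -0.09 [265. 419.] side [214. 370.]
top -0.06 -0.07 [262. 451.] side [181. 349.]
tip at hole [0.573 0.164 0.15 ] [300.51642543 134.70635069] side hole 300.5,134.9; top [229.5356675  173.86271937] 229.1,173.7
```

The tip at side (302,279), lowered straight down, projects to (300.5,134.7). The hole centre is at (300.5,134.9), so they agree. In the top view the lower bend's end is at crop (263,447), against a predicted (262,451). I'll lower it part-way.

Emit:
step_arm(targets=[[[0,0,0.006],0],[[0,0,0.006],0],[[0,0,0.006],0],[[0,0,0.006],0],[[0,0,0.006],0],[[0,0,0.005],0],[[0,0,0.005],0],[[0,0,0.005],0],[[0,0,0],0],[[0,0,0],0]])

```text
time_s: 8.62
ee_pos: [0.5517, 0.1613, 0.1901]
orientation: [-0.073, 0.997, -0.0, -0.0]
force: [0.3, 0.0, -0.3]
gripper_width: 0.0152
```

```bash
python3 -c "
from h import *
plan((.552,.161,.163),98.4)
for n in ('side',): cv2.imwrite(f'pics/{n}5.png',manip.read_camera(n)[:,:,::-1])
a=cv2.imread('pics/side5.png')[90:190,250:350]
cv2.imwrite('pics/c5.png',cv2.resize(a,None,fx=6,fy=6,interpolation=2))
"
```

```text
t 8.6167 tcp [0.5517 0.1613 0.1901] yaw_y 98.41 tilt [-4.e-04 -3.e-04 -1.e+00] F [ 0.3  0.  -0.3] w 0.0152
tool shift [-0.0003 -0.0003  0.0271] turn 0.01
```

View pics/c5.png

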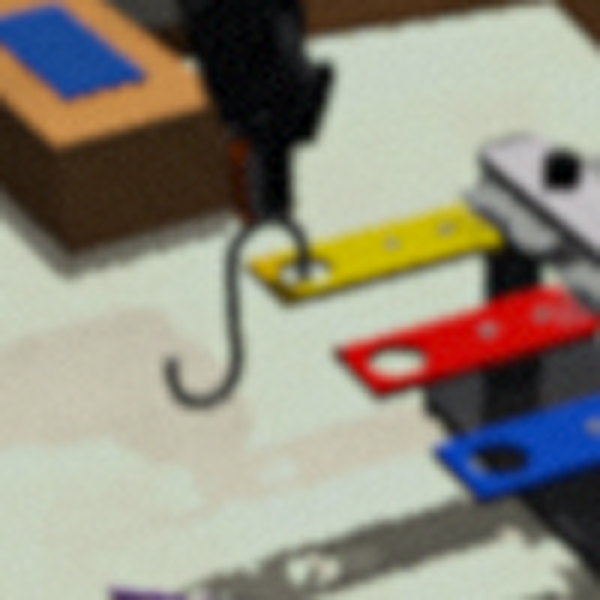

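The point is inside the yellow hole: tip at about (301,136), hole at about (300.5,135), no contact force. I'll lower until it nearly touches.

Emit:
step_arm(targets=[[[0,0,0.004],0],[[0,0,0.004],0],[[0,0,0.004],0],[[0,0,0.004],0],[[0,0,0.004],0],[[0,0,0.003],0],[[0,0,0.002],0],[[0,0,0.001],0],[[0,0,0],0],[[0,0,0],0]])

```text
time_s: 9.5
ee_pos: [0.5519, 0.1613, 0.1644]
orientation: [-0.073, 0.997, -0.0, 0.0]
force: [-0.4, -0.0, -0.7]
gripper_width: 0.0154
```

```bash
python3 -c "
from h import *
plan((.552,.161,.161),98.4)
for n in ('side',): cv2.imwrite(f'pics/{n}6.png',manip.read_camera(n)[:,:,::-1])
a=cv2.imread('pics/side6.png')[90:190,250:350]
cv2.imwrite('pics/c6.png',cv2.resize(a,None,fx=6,fy=6,interpolation=2))
"
```

```text
t 9.5 tcp [0.5519 0.1613 0.1644] yaw_y 98.4 tilt [ 1.e-04 -0.e+00 -1.e+00] F [-0.4 -0.  -0.7] w 0.0154
tool shift [-0.0001 -0.0004  0.0034] turn 0.0
```

View pics/c6.png

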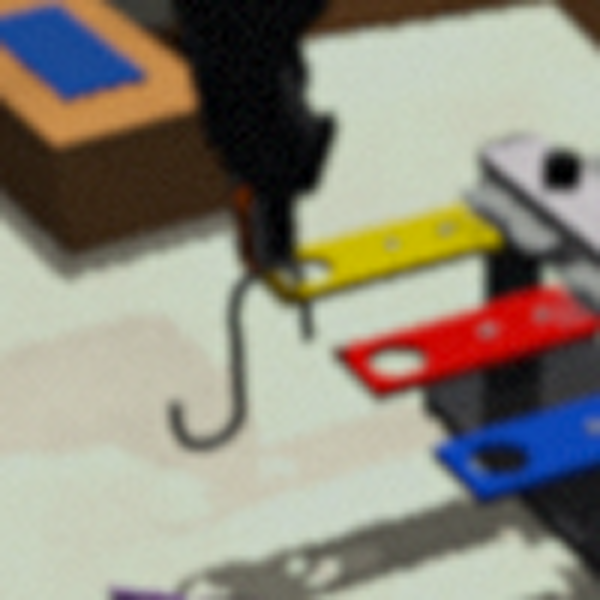

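The tip now shows below the handle at about (301,146), and the spine is outside the end at about (290,140). I'll settle the last 3 mm gently.

Emit:
step_arm(targets=[[[0,0,0.001],0],[[0,0,0.001],0],[[0,0,0.001],0],[[0,0,0],0],[[0,0,0],0]])

```text
time_s: 9.97
ee_pos: [0.552, 0.1614, 0.1618]
orientation: [-0.073, 0.997, 0.0, 0.0]
force: [-0.5, -0.9, 3.9]
gripper_width: 0.0149
```

It's in light contact (about 4 N upward). Releasing.

Emit:
step_arm(targets=[[[0,0,0],0],[[0,0,0],0],[[0,0,0],0],[[0,0,0],0]], grip=28)

```text
time_s: 10.3
ee_pos: [0.5517, 0.1613, 0.1611]
orientation: [-0.073, 0.997, -0.0, -0.0]
force: [-0.9, 0.5, 0.2]
gripper_width: 0.0241
```

Emit:
step_arm(targets=[[[0,0,0],0],[[0,0,0],0],[[0,0,0],0],[[0,0,0],0],[[0,0,0],0],[[0,0,0],0],[[0,0,0],0],[[0,0,0],0],[[0,0,0],0],[[0,0,0],0]], grip=80)

```text
time_s: 11.13
ee_pos: [0.5518, 0.1614, 0.1613]
orientation: [-0.073, 0.997, -0.0, -0.0]
force: [0.2, 0.5, -0.1]
gripper_width: 0.0683
```

```bash
python3 -c "
from h import *
plan((.552,.161,.161),98.4)
for n in ('side',): cv2.imwrite(f'pics/{n}7.png',manip.read_camera(n)[:,:,::-1])
a=cv2.imread('pics/side7.png')[90:190,250:350]
cv2.imwrite('pics/c7.png',cv2.resize(a,None,fx=6,fy=6,interpolation=2))
"
```

```text
t 11.1333 tcp [0.5518 0.1614 0.1613] yaw_y 98.41 tilt [-0. -0. -1.] F [ 0.2  0.5 -0.1] w 0.0683
tool shift [-0.0002 -0.0004  0.0003] turn 0.01
```

View pics/c7.png

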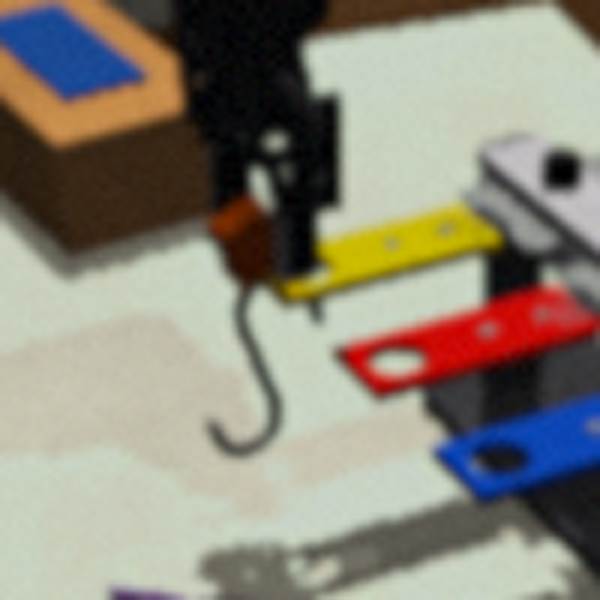

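The hook hangs from the yellow strip, leaning, with its point below the handle at about (303,143). I'll retreat straight up, then away.

Emit:
step_arm(targets=[[[0,0,-0.005],0],[[0,0,-0.01],0],[[0,0,-0.015],0],[[0,0,-0.015],0],[[0,0,-0.015],0],[[0,0,-0.02],0],[[0,0,-0.02],0],[[0,0,-0.02],0],[[0.01,0,-0.01],0],[[0.02,0,0],0],[[0.02,0,0],0],[[0.01,0,0],0]])

```text
time_s: 12.18
ee_pos: [0.4912, 0.1522, 0.2926]
orientation: [-0.073, 0.997, 0.0, 0.0]
force: [-0.2, 0.2, 0.0]
gripper_width: 0.068
```

Emit:
step_arm(targets=[[[0,-0.02,0],0],[[0,-0.035,0],0],[[0,-0.035,0],0],[[0,-0.035,0],0],[[0,-0.035,0],0],[[0,-0.035,0],0],[[0,-0.02,0],0],[[0,0,0],0],[[0,0,0],0],[[0,0,0],0],[[0,0,0],0],[[0,0,0],0]])

```text
time_s: 13.18
ee_pos: [0.5239, -0.0588, 0.2914]
orientation: [-0.074, 0.997, 0.0, -0.0]
force: [-0.8, -0.0, 0.3]
gripper_width: 0.0685
```

```bash
python3 -c "
from h import *
plan((.552,.161,.161),98.4)
for n in ('side','top'): cv2.imwrite(f'pics/{n}8.png',manip.read_camera(n)[:,:,::-1])
a=cv2.imread('pics/side8.png')[90:190,250:350];b=cv2.convertScaleAbs(cv2.imread('pics/top8.png'),alpha=1.8)[120:220,180:280]
cv2.imwrite('pics/c8.png',cv2.resize(np.hstack([a,b]),None,fx=4,fy=4,interpolation=2))
"
```

```text
t 13.1833 tcp [ 0.5239 -0.0588  0.2914] yaw_y 98.53 tilt [-0.e+00  2.e-04 -1.e+00] F [-0.8 -0.   0.3] w 0.0685
tool shift [-0.0604  0.2131  0.1304] turn 0.13
```

View pics/c8.png

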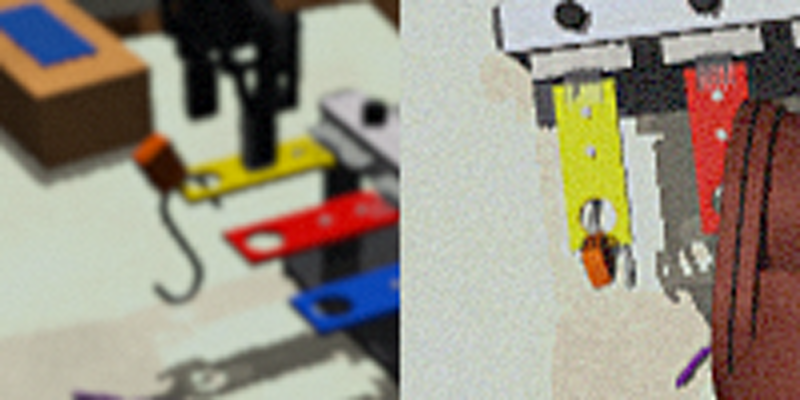

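View pics/side8.png

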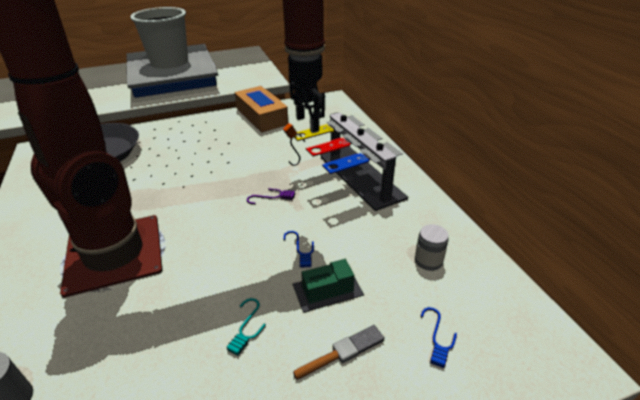

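The hook hangs free on the yellow strip. The top view shows its wire entering the hole at about (229,174), the grip leans outward at about (291,131) in the side view, and the can at (432,247) hasn't moved. I'll check that it is at rest.

Emit:
step_arm(targets=[[[0,0,0],0],[[0,0,0],0],[[0,0,0],0],[[0,0,0],0],[[0,0,0],0],[[0,0,0],0],[[0,0,0],0],[[0,0,0],0],[[0,0,0],0],[[0,0,0],0],[[0,0,0],0],[[0,0,0],0]])

```text
time_s: 14.28
ee_pos: [0.5238, -0.0601, 0.2913]
orientation: [-0.073, 0.997, -0.0, -0.0]
force: [0.2, -0.6, -0.5]
gripper_width: 0.0681
```

```bash
python3 -c "
from h import *
a=cv2.imread('pics/side8.png');b=manip.read_camera('side')[:,:,::-1].copy();cv2.imwrite('pics/side9.png',b)
print('mean diff hook',cv2.absdiff(a,b)[115:170,275:310].mean(),'bg',cv2.absdiff(a,b)[250:350,100:200].mean(),'can',cv2.absdiff(cv2.imread('pics/side0.png'),b)[225:272,415:450].mean())
cv2.imwrite('pics/c9.png',cv2.resize(b[100:180,260:340],None,fx=7,fy=7,interpolation=2))
"
```

```text
mean diff hook 1.9567099567099566 bg 1.781 can 5.737993920972644
```

View pics/c9.png

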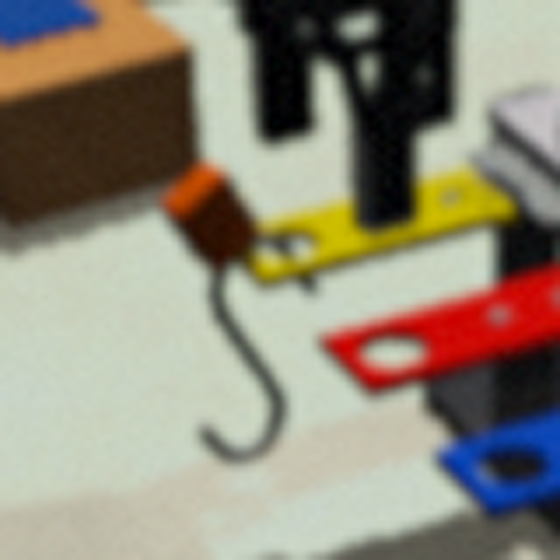

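The hook is still: its difference is 1.96 against 1.78 for background noise. The point shows below the handle at about (304,141). The can patch differs by 5.7, so I'll check that from the saved pictures.

```bash
python3 -c "
from h import *
for x,y in(('side0','side9'),('side3','side9')):
    a,b=[cv2.cvtColor(cv2.imread(f'pics/{k}.png'),6).astype(np.float32)[225:272,412:452] for k in(x,y)]
    print(x,cv2.phaseCorrelate(a,b),a.mean(),b.mean())
"
```

```text
side0 ((-0.03590665155553552, -0.05315601630392308), 0.9499815051754316) 122.220215 128.20479
side3 ((-0.10096708736245574, 0.048104447076344314), 0.9851785471041997) 132.5968 128.20479
```

The can hasn't moved: its shift is under 0.1 px, and the rest is a lighting change. Handing in.

```bash
python3 -c "
from h import *
print(manip.job_done())"
```

```text
the job is handed in; nothing more can be done
None
```

The S-hook with the orange grip now hangs freely on the yellow scraper, with its short point through the hole and the spine outside the handle's end. I lifted it straight up about 70 mm out of the holder and carried it over. I lowered the point through the hole while still holding it, and let go once the bend rested on the strip with about 4 N of contact.

- **Hook:** it hangs at rest with a clear lean that I did not measure; by eye it is around the 30° you gave. The difference over about 1 s was close to image noise, 1.96 against 1.78. The point was visible below the handle before release and in the last picture.
- **Can:** it stayed put, shifted by less than 0.1 px. A first check of the can patch showed a brightness difference of 5.7, which turned out to be lighting only.
- **Arm:** it stood clear when I handed in, at about 14.3 s. The largest force I read at the end of any move was about 4 N.
- **Measurements:** the two cameras disagreed by about 3 mm in y on the grip and the hole, so I used the average.

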